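# Empty a drop-bottom vial carrier into a catch crate

### The arm

A 6-joint arm with a two-finger parallel gripper is mounted at the origin on the work surface. World frame = base frame: x ahead of the robot, y to its left, z up, the work surface at z = 0. Lengths are in m, angles in rad, forces in N, time in s.
With the tool pointing down it reaches from about 0.275 to 1 m from the base axis. Payload 8.4 kg.
Tool frame: the origin (TCP) lies on the centre line of the jaws, within the pads' length; the fingertips stand 17 mm ahead of it and the grasp point (between the pads) lies 2 mm behind it (bot.tcp_to_tips is the y of the fingertips in the tool frame, in m); y points along the fingers, z is the direction in which the jaws open and shut, and the axes are right-handed (so a half turn about y gives the same grasp; the last joint's range is limited). The gripper opens to 85 mm and grips with 20 to 120 N. Pads are 22 mm wide; open, the fingers measure 114 mm over their backs; the gripper's body (76 mm by 85 mm) begins 54 mm behind the grasp point. The pads swing forward as they close: fully open they stand 13 mm farther back than shut.
Start: joints at [1.212, 0.353, 1.633, -0, 1.155, -0.002], TCP at [0.218, 0.586, 0.248] pointing down, gripper open.
Joint ranges: [-2.63, 2.63], [-0.92, 2.1], [0.06, 2.66], [-1.3, 4.44], [0, 2.69], [-3.02, 3.02]. Speed limits (rad/s): [2.22, 2.22, 2.79, 3.14, 3.14, 3.14].

### API

Orientations are given as a unit quaternion [x, y, z, w].
In Python, from workcell import bot, hand, kinematics, get_obs, vision, hand_in gives the robot as it stands. The module is installed in compiled form; this text tells all that it offers. Calls block until the motion is done:
- bot.reach(position, orientation): joint-space move of the TCP to a pose.
- bot.servo_line(position, ori=None, velocity=0.15): straight line of the TCP; ori=None keeps the orientation; velocity is the mean speed in m/s.
- bot.goto_joints(angles): joint-space move.
- hand.move_gripper(opening, strength=None): finger opening in m; strength is the grip in N (None keeps the last); returns when the fingers have stopped.
- bot.dwell(seconds).
- kinematics.solve_ik(position, orientation): joint angles nearest the present ones, or None.
- get_obs(): the state.
- vision.read_camera(name): name is "side" or "top"; returns a dict with "frame" (400x640x3 uint8, red, green, blue), "intrinsics" (3x3 intrinsics, pixels), "view" (4x4, takes a point from world to camera coordinates). Camera axes: x right, y down, z forward; pixel columns grow to the right and rows downward; lengths in m; the calibration is good to about 2 mm. A picture is of the moment at which its call begins. There is no depth.
A pose or a line that the arm cannot do raises bot.IKError and nothing moves.
- hand_in(): hands the job in, once; it reports no verdict.
The state is a dict: "time_s": time; "joint_pos": joint angles; "joint_vel": joint speeds; "joint_efforts": joint torques, N m; "position": TCP position; "orientation": TCP orientation; "wrist_force": force on the tool from outside, world axes, zero at the start; "ft_torque": the same for the moment, N m; "gripper_width": finger opening in m.
Only numpy, scipy, OpenCV 4.12 (cv2) and the standard library are available. Lean on these libraries where they do the work, as an engineer would, in place of code of your own. Each camera call takes 0.05 s, during which the arm holds its last target. There are 200 camera calls.

### The job

Empty the used vials out of the steel drop-bottom carrier into the white crate. First stand the crate flat on the bench between the uprights of the slotted stand, close to its back stop and with its tall tab towards you; then lift the still-shut carrier by its handle and lower it gently, latch side towards you, until both axle ends sit fully down in the two slots. Then push the latch paddle in (you will have to lean the tool over to reach under the clear lip) so that the floor swings open and all three vials fall into the crate; leave everything standing there and do not disturb the other things on the bench.

Things in the scene. Friction and masses are not known exactly. Their poses are not given: they have to be found in the camera images.
- stand: Fixed grey stand, open in front and on top. Origin on the bench at its centre; x points to its back (away from the robot), y to its left. Two uprights at y = +-77 mm, 14 mm thick in y (inner faces 140 apart), 70 mm long in x, tops at z = 222, each with an open slot. Side rails 12 mm high outside y = +-70 out to +-100, x -70 to 80. Back stop bar 30 mm high, front face at x = 72
- slot_left (a point): middle of the floor of the +y upright's slot, 185 mm above the bench; axes as the stand's. The slot is 30 mm wide in x, straight for 20 mm, then a V mouth that widens to 54 mm at the top, 37 mm above this point
- slot_right (a point): the same for the -y upright's slot
- carrier: Loose steel drop-bottom box, about 0.5 kg empty, 112 (x) x 118 (y) x 80 mm high, open on top, standing on its side walls. Origin at the centre of its underside, z up, -x is the latch side. Square axle ends, 28 mm wide in x, 26 high, with flat undersides (edges bevelled 3 x 4 mm) 60 mm above the origin, stick out to y = +-90. A bail handle spans it on flat posts at y = +-59
- carrier_handle (a point): centre of the black handle bar, 140 mm above the carrier's origin; axes as the carrier's. The bar runs along y: 122 mm long, 16 mm wide in x, 20 mm high
- carrier_lip (a point): middle of the steel outer edge of the clear lip that slopes out and up over the latch across the carrier's whole width, from x = -53, z = 79 mm to x = -83.5, z = 101 (this point: x = -81.5, z = 98). It blocks a vertical tool; one leaned 30 to 45 degrees (fingers pointing to +x and down) passes under it
- axle_left (a point): middle of the underside of the carrier's +y axle end, 77 mm from the centre; 0 mm above slot_left when fully seated
- axle_right (a point): the same at the -y axle end, for slot_right
- carrier_floor (a joint): hinge of the carrier's floor, a 106 x 108 mm steel flap hinged along the +x lower edge: 0 = shut, held by the latch; falls open by itself to at most 1.25 rad once the latch lets go
- carrier_latch (a joint): hinge of the spring-loaded latch, axis along the carrier's y at x = -60, z = 26 mm: 0 = latched; lets the floor go at about 0.45 rad, stops at 0.62; needs 4 to 8 N at the paddle and springs back
- latch_pad (a point): middle of the outer face of the dark upright latch paddle; at rest x = -82.5, z = 48 mm in the carrier's frame; turns with the latch. The paddle is 70 mm wide (y) and 30 high (z = 30 to 60), 26 mm off the carrier's front wall. Pushing it level towards the carrier's +x by 12 to 14 mm frees the floor (it rises a little as it goes in)
- vial0: capped glass vial lying in the carrier, 76 mm long, 23 mm diameter, 35 g; origin at its middle on its axis, y along its length
- vial1: a vial like vial0
- vial2: a vial like vial0
- crate: Loose white plastic crate, 0.16 kg, open on top, 170 (x) x 120 (y) x 70 mm high, walls 4 mm. Origin at the centre of its underside; a grip tab stands at its -x wall. Its place: axes along the stand's, y = 0, +x wall within about 20 mm of the back stop (origin 15 to 30 mm in front of the stand's)
- crate_tab (a point): point in the crate's upright grip tab, x = -80, z = 88 mm in the crate's frame; axes as the crate's. The tab is 10 mm thick in x, 50 mm wide in y, its top at z = 105
- reagent: bystander: amber bottle, 70 mm diameter, 150 mm high; origin at its underside
- beaker: bystander: glass beaker, 72 mm diameter, 90 mm high; origin at its underside
- tipbox: bystander: grey box 85 x 120 x 55 mm; origin at its underside
There are look-alikes about, which are no part of the job. Leave any orange look-alike of the crate alone.

How it is judged:
On the way, in this order (a step that is already met when the one before it is completed fails the run):
1. the crate stands flat in its place under the stand, let go (x of crate in the frame of stand between -0.04 and 0 m and y of crate in the frame of stand between -0.015 and 0.015 m and x of crate_tab in the frame of stand below -0.06 m and height (world z) of crate below 0.006 m and angle between crate's own z axis and vertical below 0.06 rad and contact force between the fingers and crate below 0.5 N), for 0.2 s.
2. the carrier is lifted clear of the bench, floor shut (height (world z) of carrier above 0.05 m and value of joint carrier_floor below 0.05 rad), for 0.2 s.
3. both axle ends are down in their slots, latch side to the robot, floor still shut, crate still in place (z of axle_left in the frame of slot_left below 0.004 m and horizontal distance between axle_left and slot_left below 0.015 m and z of axle_right in the frame of slot_right below 0.004 m and horizontal distance between axle_right and slot_right below 0.015 m and x of crate in the frame of stand between -0.04 and 0 m and y of crate in the frame of stand between -0.015 and 0.015 m and x of crate_tab in the frame of stand below -0.06 m and height (world z) of crate below 0.006 m and angle between crate's own z axis and vertical below 0.06 rad and value of joint carrier_floor below 0.05 rad), for 0.2 s.
4. the floor has swung open and the vials are in the crate (value of joint carrier_floor above 0.6 rad and x of vial0 in the frame of crate between -0.085 and 0.085 m and y of vial0 in the frame of crate between -0.06 and 0.06 m and z of each of vial0, vial1, vial2 in the frame of crate below 0.075 m and x of vial1 in the frame of crate between -0.085 and 0.085 m and y of vial1 in the frame of crate between -0.06 and 0.06 m and x of vial2 in the frame of crate between -0.085 and 0.085 m and y of vial2 in the frame of crate between -0.06 and 0.06 m), for 0.2 s.
At the end, for the whole second after the job is handed in: All three vials lie in the crate; the crate stands flat between the uprights, up to 27 mm from the back stop, within 15 mm of the centre line; the carrier hangs with both axle ends within 4 mm of the slot floors, floor open over 0.6 rad; all at rest (all of step 4 and z of axle_left in the frame of slot_left below 0.004 m and horizontal distance between axle_left and slot_left below 0.015 m and z of axle_right in the frame of slot_right below 0.004 m and horizontal distance between axle_right and slot_right below 0.015 m and x of crate in the frame of stand between -0.04 and 0 m and y of crate in the frame of stand between -0.015 and 0.015 m and x of crate_tab in the frame of stand below -0.06 m and height (world z) of crate below 0.006 m and angle between crate's own z axis and vertical below 0.06 rad and linear speed of each of vial0, vial1, vial2, carrier, crate below 0.03 m/s); the robot touches nothing.
It fails at once if the reagent is moved by more than 30 mm (distance of reagent from where it was at the start of the episode above 0.03 m).
It fails at once if the beaker is moved by more than 30 mm (distance of beaker from where it was at the start of the episode above 0.03 m).
It fails at once if the tipbox is moved by more than 30 mm (distance of tipbox from where it was at the start of the episode above 0.03 m).
It fails at once if the carrier is dropped or rammed into the stand (touches it while moving faster than 0.35 m/s) (contact force between carrier and stand above 1 N and linear speed of carrier above 0.35 m/s).
It also fails if it takes over 72 s, if anything falls off the work surface, if the arm or the gripper's body presses on something with over 40 N, if the wrist force passes 120 N, or if a joint passes its speed limit or range.

## Working session

There is one attempt and no reset: what is moved stays moved. The work goes in short steps, each a Python script; the robot and the scene stay as the last script left them, time stands still between calls to the robot, and variables do not carry over. Pictures are saved under pics/ and viewed, about 8 in all and at most 12, crops included, and the job is handed in when it is done.

```bash
mkdir -p pics; ls; python3 - <<'E'
from workcell import bot, hand, kinematics, get_obs, vision
import cv2, numpy as np, pickle
for n in ("top","side"):
    d=vision.read_camera(n); cv2.imwrite(f"pics/{n}0.png",d["frame"][:,:,::-1])
    print(n,d["intrinsics"],d["view"].round(4).tolist())
    pickle.dump(d,open(n+"0.pkl","wb"))
o=get_obs();print(o["position"],o["orientation"],o["time_s"],o["gripper_width"],bot.tcp_to_tips)
E
```

```text
pics
top [[367.12143369   0.         314.04791283]
 [  0.         367.12143369 199.23642591]
 [  0.           0.           1.        ]] [[0.0074, -0.9999, 0.0122, -0.0095], [-0.9856, -0.0093, -0.1691, 0.5476], [0.1692, -0.0107, -0.9855, 1.0129], [0.0, 0.0, 0.0, 1.0]]
side [[411.14698579   0.         316.72129424]
 [  0.         411.14698579 197.82170547]
 [  0.           0.           1.        ]] [[0.9372, -0.3488, -0.0087, -0.493], [-0.2375, -0.6192, -0.7484, 0.2388], [0.2556, 0.7035, -0.6632, 1.0066], [0.0, 0.0, 0.0, 1.0]]
[0.21817352 0.58523809 0.24761271] [ 0.69633731 -0.12555237  0.12541369 -0.69542962] 0.1 0.08532670726877167 0.017
```

View pics/top0.png

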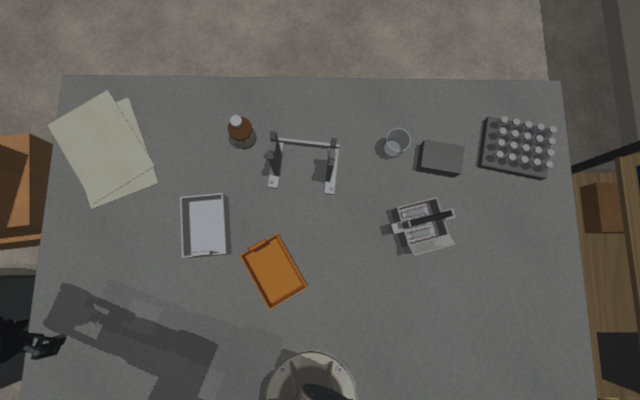

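View pics/side0.png

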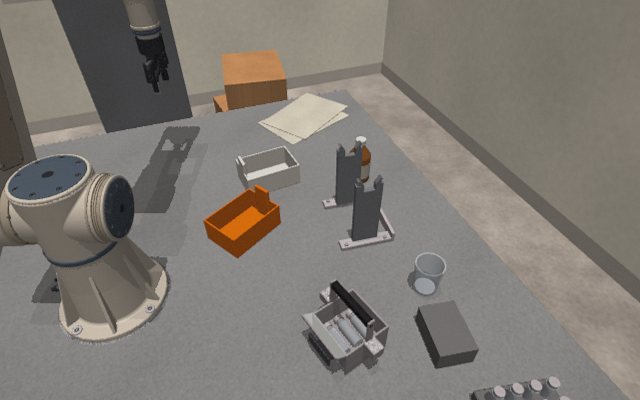

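The top view shows the white crate at about (204,225), the orange look-alike at (274,270), the stand at (305,165) and the carrier at (422,222). The reagent is at (239,128), the beaker at (396,142) and the tipbox at (441,157). The white crate fits the description, since it is white with a tab on its near side. I'll enlarge these before reaching.

```bash
python3 - <<'E'
import pickle,cv2,numpy as np
def crop(n,x0,y0,w,h,s):
    f=pickle.load(open(n+"0.pkl","rb"))["frame"][:,:,::-1]
    c=cv2.resize(f[y0:y0+h,x0:x0+w],None,fx=s,fy=s,interpolation=cv2.INTER_CUBIC)
    c=cv2.convertScaleAbs(c,alpha=1.3)
    for x in range((x0+9)//10*10,x0+w,10):
        cv2.line(c,((x-x0)*s,0),((x-x0)*s,5),(0,255,255),1); cv2.putText(c,str(x),((x-x0)*s,16),0,.35,(0,255,255))
    for y in range((y0+9)//10*10,y0+h,10):
        cv2.line(c,(0,(y-y0)*s),(5,(y-y0)*s),(0,255,255),1); cv2.putText(c,str(y),(6,(y-y0)*s+4),0,.35,(0,255,255))
    return c
cv2.imwrite("pics/a.png",crop("top",170,120,180,145,4)[:, :])
a=crop("top",370,185,100,75,8); cv2.imwrite("pics/b.png",a)
cv2.imwrite("pics/c.png",crop("side",230,135,180,145,4)[:, :])
E
```

```text
(no output)
```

View pics/a.png

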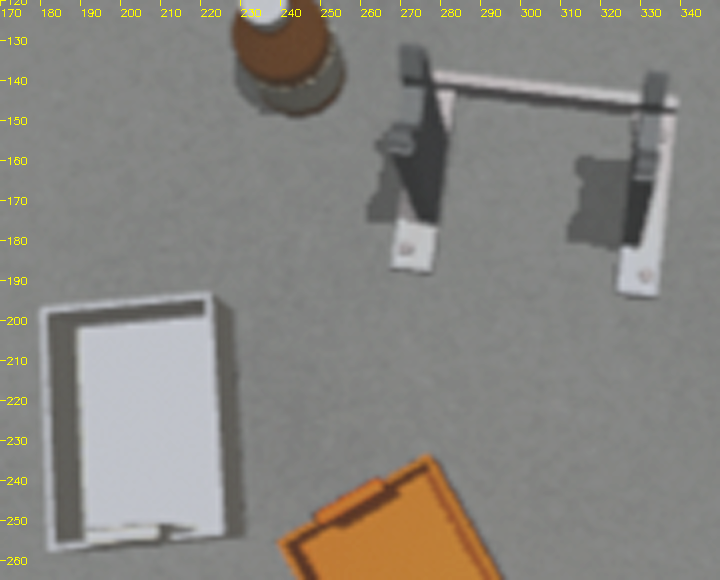

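View pics/b.png

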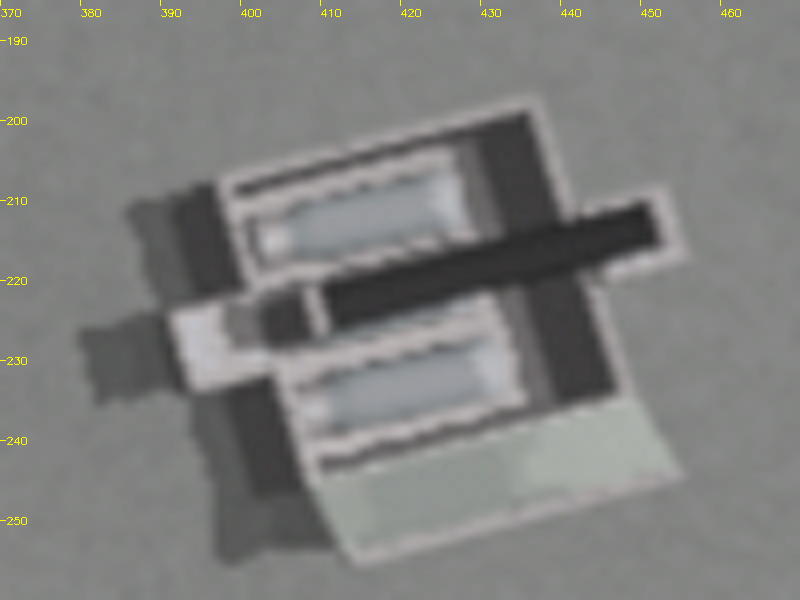

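View pics/c.png

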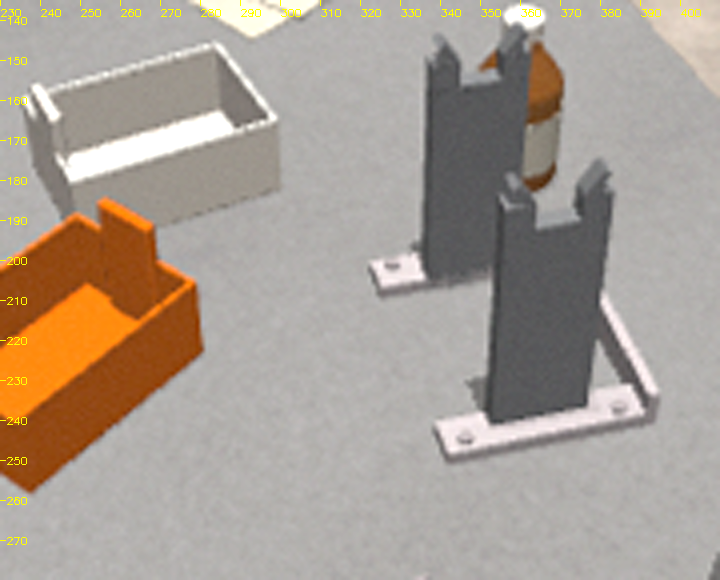

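The crops confirm the white crate, with its tab on the near rim at about (200,253). The stand's slots face across y. The carrier's lip and latch side are at the bottom of the picture, with the lip edge from (415,255) to (455,244). I'll fit the poses from these corners next.

```bash
cat > fit.py <<'E'
import pickle,numpy as np
from scipy.optimize import least_squares
C={n:pickle.load(open(n+"0.pkl","rb")) for n in("top","side")}
def proj(n,P):
    d=C[n];c=P@d["view"][:3,:3].T+d["view"][:3,3];q=c@d["intrinsics"].T;return q[:,:2]/q[:,2:]
def W(p,L):
    c,s=np.cos(p[2]),np.sin(p[2]);L=np.array(L,float)/1e3
    return np.c_[p[0]+c*L[:,0]-s*L[:,1],p[1]+s*L[:,0]+c*L[:,1],L[:,2]+(p[3] if len(p)>3 else 0)]
def fit(obs,g):
    g_=lambda p:np.concatenate([proj(n,W(p,[o[0] for o in v]))-[o[1] for o in v] for n,v in obs.items() if v])
    r=least_squares(lambda p:g_(p).ravel(),g,loss="soft_l1",x_scale=[.1]*2+[.3]*(len(g)>2)+[.1]*(len(g)>3))
    return r.x,g_(r.x)
E
cat > f0.py <<'E'
from fit import *
crate={"top":[((85,60,70),(180,197)),((85,-60,70),(223.2,193.3)),((-85,60,70),(182.5,257.7)),((-85,-60,70),(226.2,254.5))],
"side":[((85,-60,70),(298.7,165.5)),((85,60,70),(283.2,146)),((-85,-60,70),(248,180.5))]}
stand={"top":[((-70,100,12),(267.8,187.3)),((-70,70,12),(278,188)),((-70,-70,12),(324.5,193)),((-70,-100,12),(334.2,194.2))],
"side":[((-70,-70,12),(338.7,241)),((-70,-100,12),(342.2,248)),((-70,100,12),(322.5,200.7)),((-70,70,12),(325,206.7)),((-15,-84,185),(364,192)),((15,-84,185),(375,188.7)),((-15,70,185),(345,155)),((15,70,185),(354.2,153)),((-35,-84,12),(351.7,241.2)),((35,-84,12),(377,236.5))]}
car={"top":[((56,59,80),(397.1,207.9)),((56,-59,80),(437.1,197.1)),((-56,-59,80),(448.5,234.4)),((-56,59,80),(409.1,244.7)),((-83.5,59,101),(415,255.4)),((-83.5,-59,101),(455.4,244.4)),((14,90,86),(391,224)),((-14,90,86),(393.7,233.7)),((14,-90,86),(453.1,208.4)),((-14,-90,86),(455.9,216.9)),((8,-61,150),(451.9,210)),((-8,-61,150),(452.7,215.6))],"side":[]}
np.set_printoptions(precision=4,suppress=True)
for n,o,g in(("crate",crate,[.45,.3,0]),("stand",stand,[.6,0,0]),("car",car,[.45,-.3,.2])):
    p,r=fit(o,g);print(n,p,"deg",np.degrees(p[2]));print(r.round(1).tolist())
E
python3 f0.py
```

```text
crate [0.4683 0.3028 0.1016] deg 5.824086155628606
[[0.4, -0.1], [0.0, -0.3], [0.0, 0.1], [0.3, -0.8], [-0.5, -0.5], [0.1, -0.5], [-1.8, 0.1]]
stand [ 0.652   0.0268 -0.0923] deg -5.287561178387194
[[0.2, -1.0], [-0.0, -0.7], [-0.0, -1.0], [0.3, -1.2], [-0.2, -0.8], [-0.4, 0.2], [-0.9, -0.6], [-0.6, -0.1], [-0.5, -0.2], [0.0, 0.9], [-0.9, 1.2], [0.3, 1.4], [0.6, 0.2], [-0.5, -0.2]]
car [ 0.4834 -0.3071  0.2642] deg 15.138692705654229
[[-0.4, -0.9], [-0.3, -0.6], [0.8, 0.8], [-0.5, 1.4], [-1.3, 0.4], [0.0, 0.1], [-0.1, 0.1], [0.1, 0.3], [-0.3, -0.6], [0.1, 0.6], [0.5, -0.8], [1.7, -0.5]]
```

```bash
cat > h.py <<'E'
import numpy as np,cv2,pickle
from workcell import bot,hand,kinematics,get_obs,vision,hand_in
from scipy.spatial.transform import Rotation as Ro
np.set_printoptions(precision=4,suppress=True)
CR=[.4683,.3028,.1016];ST=[.652,.0268,-.0923];CA=[.4834,-.3071,.2642]
def P(p,x,y,z):
    c,s=np.cos(p[2]),np.sin(p[2]);return np.array([p[0]+c*x-s*y,p[1]+s*x+c*y,z])
def Q(yaw,lean=0,jaw="x",sg=1):
    """fingers down, leaned towards +x of the frame with this yaw; jaws along its x or y"""
    d=np.array([np.sin(lean),0,-np.cos(lean)])
    z=sg*(np.array([0,1,0]) if jaw=="y" else np.array([np.cos(lean),0,np.sin(lean)]))
    return (Ro.from_euler("z",yaw)*Ro.from_matrix(np.c_[np.cross(d,z),d,z])).as_quat()
def st(s=""):
    o=get_obs();print(s,"t",round(o["time_s"],2),o["position"],"F",o["wrist_force"].round(1) if hasattr(o["wrist_force"],"round") else o["wrist_force"],"w",round(o["gripper_width"],4));return o
def pic(n,f):
    d=vision.read_camera(n);pickle.dump(d,open(f+".pkl","wb"));return d["frame"][:,:,::-1]
E
python3 - <<'E'
from h import *
for sg in(1,-1):
  for n,p,q in[("grab",P(CR,-.08,0,.09),Q(CR[2],sg=sg)),("lift",P(CR,-.08,0,.25),Q(CR[2],sg=sg)),("pre",P(ST,-.32,0,.25),Q(ST[2],sg=sg)),("place",P(ST,-.102,0,.09),Q(ST[2],sg=sg)),
   ("car",P(CA,0,0,.14),Q(CA[2],sg=sg)),("over",P(ST,0,0,.36),Q(ST[2],sg=sg)),("seat",P(ST,0,0,.265),Q(ST[2],sg=sg)),
   ("pushx",P(ST,-.1,0,.18),Q(ST[2],.75,"x",sg)),("pushy",P(ST,-.1,0,.18),Q(ST[2],.75,"y",sg))]:
    print(sg,n,kinematics.solve_ik(p,q))
E
```

```text
1 grab [ 0.6456  0.3666  2.0496 -0.      0.7254  0.544 ]
1 lift [ 0.6456  0.136   1.9172 -0.      1.0884  0.544 ]
1 pre [ 0.1629 -0.1275  2.1823 -0.      1.0868  0.2552]
1 place [ 0.063   0.444   1.9136 -0.      0.784   0.1553]
1 car [-0.5686  0.3988  1.8392 -0.      0.9036 -0.8328]
1 over [ 0.0388  0.3174  1.4375 -0.      1.3867  0.1311]
1 seat [ 0.0388  0.3814  1.5533 -0.      1.2069  0.1311]
1 pushx [0.1644 0.1689 2.3503 4.1499 0.206  2.3327]
1 pushy [0.1644 0.1689 2.3503 4.1499 0.206  0.7619]
-1 grab [ 0.6456  0.3666  2.0496 -0.      0.7254 -2.5976]
-1 lift [ 0.6456  0.136   1.9172 -0.      1.0884 -2.5976]
-1 pre [ 0.1629 -0.1275  2.1823 -0.      1.0868 -2.8864]
-1 place [ 0.063   0.444   1.9136 -0.      0.784  -2.9863]
-1 car [-0.5686  0.3988  1.8392 -0.      0.9036  2.3088]
-1 over [ 0.0388  0.3174  1.4375 -0.      1.3867 -3.0105]
-1 seat [ 0.0388  0.3814  1.5533 -0.      1.2069 -3.0105]
-1 pushx [ 0.1644  0.1689  2.3503  4.1499  0.206  -0.8089]
-1 pushy [ 0.1644  0.1689  2.3503  4.1499  0.206  -2.3797]
```

```bash
python3 - <<'E'
from h import *
q=Q(CR[2])
bot.reach(P(CR,-.08,0,.17),q)
bot.servo_line(P(CR,-.08,0,.09),velocity=.1)
hand.move_gripper(0,50);st("grip")
bot.servo_line(P(CR,-.08,0,.24),velocity=.15);st("lift")
cv2.imwrite("pics/d.png",np.vstack([pic("side","d")[100:300,130:530]]*1))
E
```

```text
grip t 3.03 [0.3893 0.295  0.0904] F [ 3.  -0.3  3.7] w 0.0092
lift t 4.18 [0.3881 0.2943 0.239 ] F [-0.1  0.1 -1.8] w 0.0093
```

View pics/d.png

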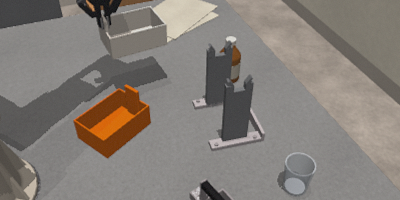

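The crate hangs level from its tab at crop pixel (137,30), with the wrist carrying about 1.8 N. Next I'll place it.

```bash
python3 - <<'E'
from h import *
q=Q(ST[2])
bot.reach(P(ST,-.32,0,.24),q)
bot.servo_line(P(ST,-.102,0,.24),velocity=.12);st("in")
bot.servo_line(P(ST,-.102,0,.0905),velocity=.08);st("down")
hand.move_gripper(.05);bot.dwell(.2);st("rel")
bot.servo_line(P(ST,-.102,0,.25),velocity=.15)
bot.reach(P(CA,0,0,.27),Q(CA[2]))
a=pic("top","top1");b=pic("side","side1")
f=lambda c,s:cv2.resize(c,None,fx=s,fy=s,interpolation=cv2.INTER_CUBIC)
cv2.imwrite("pics/e.png",np.hstack([f(a[115:235,250:350],4),f(b[135:255,305:405],4)]));st()
E
```

```text
in t 7.17 [0.55   0.0362 0.2401] F [ 0.5 -1.2 -1.7] w 0.0089
down t 9.18 [0.5507 0.0362 0.0909] F [ 0.3  1.2 -2. ] w 0.0091
rel t 9.85 [0.5505 0.0362 0.0905] F [ 0.6 -0.1 -0.4] w 0.0499
 t 12.48 [ 0.4838 -0.3061  0.2698] F [-0.5  1.   0.4] w 0.0501
```

View pics/e.png

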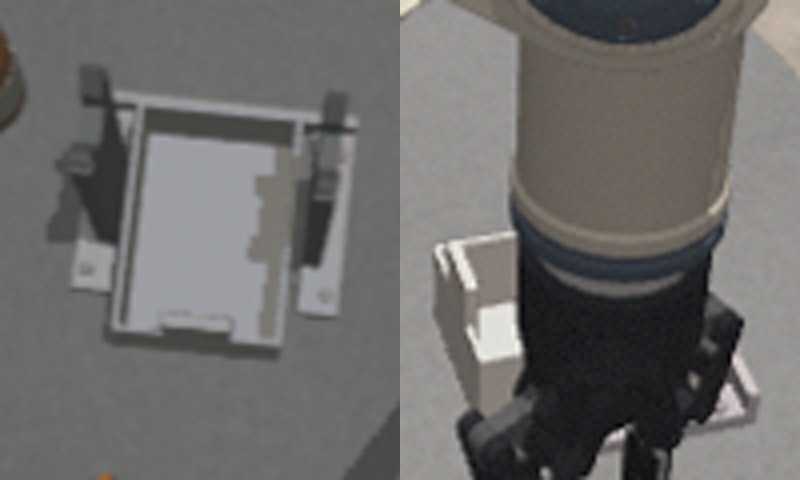

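The crate rim corners sit at about (284,141), (326,145), (277,198) and (320,202), between the uprights with the tab towards the robot. I'll check those numerically, then grip the carrier.

```bash
python3 - <<'E'
from h import *
from fit import fit
p,r=fit({"top":[((85,60,70),(283.7,141.2)),((85,-60,70),(325.7,145)),((-85,60,70),(277.5,198.2)),((-85,-60,70),(320,202.5))]},[.63,.03,-.09])
d=p[:2]-ST[:2];c,s=np.cos(ST[2]),np.sin(ST[2]);print("crate in stand",[c*d[0]+s*d[1],-s*d[0]+c*d[1]],p[2]-ST[2],abs(r).max())
bot.servo_line(P(CA,0,0,.142),velocity=.1);st("at")
hand.move_gripper(0,90);st("grip")
bot.servo_line(P(CA,0,0,.36),velocity=.12);st("lift")
a=pic("top","top2");b=pic("side","side2")
f=lambda c,s:cv2.resize(c,None,fx=s,fy=s,interpolation=cv2.INTER_CUBIC)
cv2.imwrite("pics/f.png",np.hstack([f(a[150:310,360:520],2.5),f(b[160:320,250:410],2.5)]))
E
```

```text
crate in stand [np.float64(-0.028031423354309387), np.float64(0.001636409537238199)] 0.004518651474228932 0.4085702319346183
at t 13.92 [ 0.4838 -0.3073  0.1426] F [ 0.5  0.7 -0.1] w 0.0504
grip t 14.32 [ 0.4842 -0.3072  0.1425] F [2.4 2.1 2.7] w 0.0144
lift t 16.29 [ 0.4832 -0.307   0.3593] F [-0.1  0.2 -5.6] w 0.0146
```

View pics/f.png

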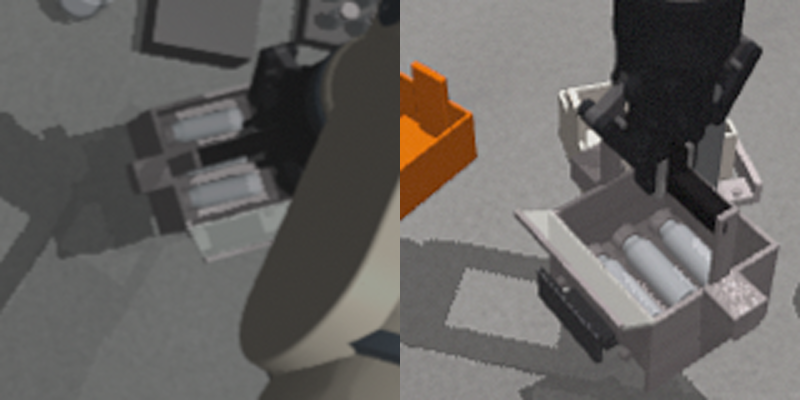

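The carrier is gripped level and its three vials are visible. The floor is shut and the wrist carries 5.6 N. I'll move it over the stand and compare axle and slot before lowering.

```bash
python3 - <<'E'
from h import *
bot.servo_line(P(CA,0,0,.40),velocity=.15)
bot.reach(P(ST,0,0,.40),Q(ST[2]))
bot.servo_line(P(ST,0,0,.312),velocity=.1);bot.dwell(.2);st("hover")
a=pic("top","top3");b=pic("side","side3")
f=lambda c,s:cv2.resize(c,None,fx=s,fy=s,interpolation=cv2.INTER_CUBIC)
c=cv2.convertScaleAbs(f(b[120:245,300:420],5),alpha=1.4)
for x in range(300,420,10): cv2.putText(c,str(x),((x-300)*5,10),0,.35,(0,255,255)); cv2.line(c,((x-300)*5,10),((x-300)*5,15),(0,255,255))
for y in range(130,245,10): cv2.putText(c,str(y),(0,(y-120)*5+4),0,.35,(0,255,255))
cv2.imwrite("pics/g.png",c[:600])
E
```

```text
hover t 19.44 [0.6523 0.0268 0.3127] F [ 0.5 -0.1 -5.9] w 0.0142
```

View pics/g.png

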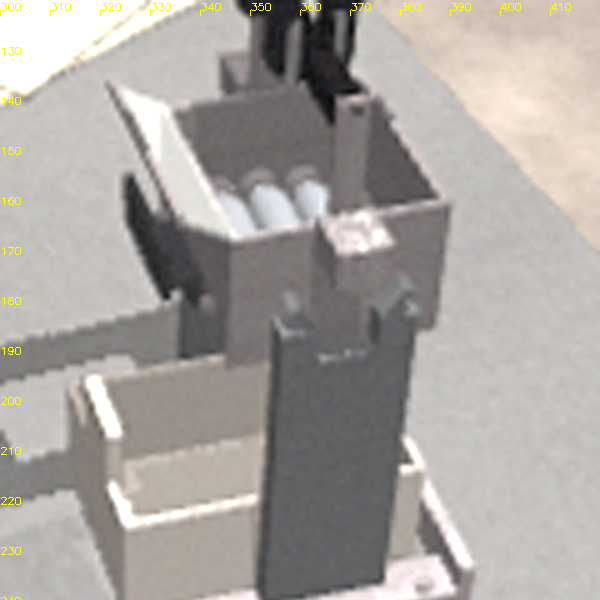

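The carrier hovers over the slots. The near axle end face is centred at about (373,172) and the near slot floor at about (368.6,190.6). I'll compare both with their projections.

```bash
python3 - <<'E'
from fit import *
ST=[.652,.0268,-.0923]
A=[ST[0]+.0003,ST[1],ST[2],.1707]
print("axle outer top corners",proj("side",W(A,[(-14,-90,86),(14,-90,86)])),"seen 367,171.4 / 379,168")
print("slot",proj("side",W(ST,[(-15,-84,185),(15,-84,185)])),"seen 363.6,191 / 373.6,190 ; before 364,192/375,188.7")
print("px per 5mm x:",np.diff(proj("side",W(ST,[(0,-84,185),(5,-84,185)])),axis=0))
E
```

```text
axle outer top corners [[366.98041071 169.86274918]
 [378.28462546 167.86521939]] seen 367,171.4 / 379,168
slot [[363.50720988 191.77103736]
 [375.01567176 189.61758644]] seen 363.6,191 / 373.6,190 ; before 364,192/375,188.7
px per 5mm x: [[ 1.91625944 -0.35856839]]
```

Axle and slot agree to within about 1–2 mm, well inside the V mouth. I'll lower in small steps and watch the force.

```bash
python3 - <<'E'
from h import *
x=0.
F0=np.array(get_obs()["wrist_force"])
for z in [.295,.289,.285,.281,.277,.273,.270,.268,.2665]:
    bot.servo_line(P(ST,x,0,z),velocity=.04)
    o=get_obs();d=np.array(o["wrist_force"])-F0
    fx=d@[np.cos(ST[2]),np.sin(ST[2]),0];print(z,d.round(1),round(fx,1),o["position"][2].round(4),o["time_s"])
    if abs(fx)>4: x+=np.clip(fx*.0002,-.002,.002);print("shift x",x)
    if d[2]>4: break
E
```

```text
0.295 [ 0.7  0.6 -0.2] 0.6 0.2948 20.1167
0.289 [ 0.8  0.3 -0.4] 0.8 0.2886 20.4167
0.285 [ 1.   0.2 -0.2] 1.0 0.2847 20.6667
0.281 [-0.1  0.3 -0.2] -0.1 0.2807 20.9167
0.277 [ 1.3  0.1 -0.3] 1.3 0.2767 21.1667
0.273 [ 1.2  0.1 -0.6] 1.2 0.2727 21.4167
0.27 [ 0.7  0.1 -0.5] 0.7 0.2698 21.6667
0.268 [ 1.   1.1 -0.9] 0.9 0.2679 21.9167
0.2665 [0.1 1.1 6.7] -0.0 0.2673 22.1667
```

```bash
python3 - <<'E'
from h import *
hand.move_gripper(.04);bot.dwell(.2);st("rel")
bot.servo_line(P(ST,0,0,.36),velocity=.12);st()
bot.servo_line(P(ST,-.20,0,.36),velocity=.2);hand.move_gripper(0);st()
b=pic("side","side4");f=lambda c,s:cv2.resize(c,None,fx=s,fy=s,interpolation=cv2.INTER_CUBIC)
cv2.imwrite("pics/h.png",cv2.convertScaleAbs(f(b[130:250,310:410],5),alpha=1.4))
def tcp(x,z,lean,hd): # fingertip at stand (x,0,z)
    d=np.array([np.sin(lean)*np.cos(hd),np.sin(lean)*np.sin(hd),-np.cos(lean)])
    return P(ST,x,0,z)-.017*d
for hd in(ST[2],.0,.07):
  for lean in(.52,.6,.7,.79):
    print(round(hd,2),lean)
    for x,z in((-.17,.17),(-.076,.17)):
      for jaw in "y":
        print("  ",kinematics.solve_ik(tcp(x,z,lean,hd),Q(hd,lean,jaw)))
E
```

```text
rel t 22.73 [0.652  0.0268 0.2665] F [ 0.6 -0.1 -0.2] w 0.0399
 t 23.67 [0.6516 0.0268 0.3591] F [ 1.2 -0.5 -1. ] w 0.0401
 t 25.28 [0.453  0.0452 0.3599] F [ 0.9  0.6 -0.1] w -0.0001
-0.09 0.52
   [ 0.1789  0.0264  2.3416 -0.4672  0.3    -0.8849]
   [ 0.1174  0.17    2.1721 -0.3499  0.3065 -1.0533]
-0.09 0.6
   [ 0.1999  0.0224  2.3954 -0.8551  0.2173 -0.4841]
   [ 0.1299  0.1645  2.2272 -0.6627  0.2037 -0.7339]
-0.09 0.7
   None
   None
-0.09 0.79
   [0.2578 0.0629 2.5182 4.0474 0.3147 0.9411]
   [0.1624 0.1899 2.3504 3.9568 0.2485 0.9524]
0.0 0.52
   [ 0.1303  0.0209  2.3473 -0.2493  0.2648 -1.2166]
   [ 0.0794  0.1666  2.1765 -0.1418  0.2825 -1.3656]
0.0 0.6
   [ 0.1407  0.0157  2.4024 -0.5559  0.1506 -0.9036]
   [ 0.0842  0.1604  2.2326 -0.3074  0.1575 -1.1974]
0.0 0.7
   [0.1551 0.0252 2.4699 4.268  0.1104 0.5658]
   [0.0906 0.1655 2.3003 4.3505 0.0624 0.4319]
0.0 0.79
   [0.1695 0.0536 2.5289 3.6398 0.2535 1.206 ]
   [0.0967 0.1846 2.3581 3.4929 0.2007 1.2942]
0.07 0.52
   [ 0.0926  0.0193  2.349  -0.0448  0.2536 -1.5079]
   [ 0.0501  0.166   2.1773  0.0359  0.2785 -1.6226]
0.07 0.6
   [ 0.0944  0.0136  2.4045 -0.1112  0.1244 -1.4403]
   [ 0.0489  0.1597  2.2335  0.0803  0.149  -1.6676]
0.07 0.7
   [0.0969 0.0227 2.4726 3.455  0.0563 1.2784]
   [0.0473 0.1646 2.3014 2.6    0.0284 2.0948]
0.07 0.79
   [0.0994 0.0508 2.5322 3.2327 0.2321 1.5029]
   [0.0458 0.1836 2.3595 3.0514 0.1921 1.6423]
```

View pics/h.png

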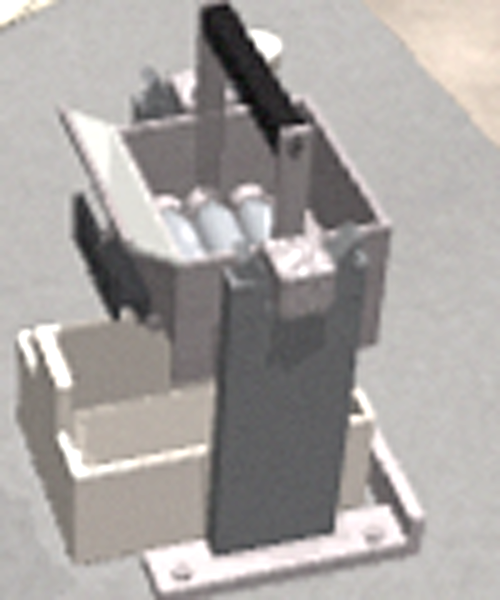

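The carrier is seated level in both slots and the floor is still shut. I'll push the latch with a 30° lean, heading 0, and watch the force.

```bash
python3 - <<'E'
from h import *
lean,hd,z=.54,0.,.1685
d=np.array([np.sin(lean)*np.cos(hd),np.sin(lean)*np.sin(hd),-np.cos(lean)])
q=Q(hd,lean,"y");T=lambda x:P(ST,x,0,z)-.017*d
bot.reach(T(-.19),q);st("pre")
bot.servo_line(T(-.098),velocity=.08);bot.dwell(.2);o=st("near");F0=np.array(o["wrist_force"])
for x in np.arange(-.095,-.0719,.0015):
    bot.servo_line(T(x),velocity=.02)
    o=get_obs();f=np.array(o["wrist_force"])-F0;print(round(x,4),f.round(1))
    if np.linalg.norm(f)>16: break
bot.dwell(.5)
b=pic("side","side5");st("end")
bot.servo_line(T(-.11),velocity=.05)
bot.servo_line(T(-.2),velocity=.12);st("out")
a=pic("top","top6");c=pic("side","side6")
f=lambda c,s:cv2.resize(c,None,fx=s,fy=s,interpolation=cv2.INTER_CUBIC)
cv2.imwrite("pics/i.png",cv2.convertScaleAbs(np.hstack([f(b[130:250,310:410],4),f(c[130:250,310:410],4)]),alpha=1.4))
E
```

```text
pre t 26.52 [0.4549 0.0443 0.1838] F [ 0.3 -0.3 -0.6] w 0.0001
near t 28.02 [0.5454 0.0359 0.1832] F [-0.5  0.9 -1. ] w -0.0001
-0.095 [ 0.6 -0.3  0.5]
-0.0935 [ 0.1 -1.   1.2]
-0.092 [ 0.6 -0.1  1.1]
-0.0905 [ 0.5 -1.   0.7]
-0.089 [-1.2  0.1  1.5]
-0.0875 [-2.5 -0.6  0.3]
-0.086 [-2.1 -1.1  0.2]
-0.0845 [-2.5  0.5  1.7]
-0.083 [-2.   0.3  1.7]
-0.0815 [-1.4  0.1  0.8]
-0.08 [-1.5  0.2  1.1]
-0.0785 [-1.8  0.5  1.8]
-0.077 [-2.8  0.4  1. ]
-0.0755 [-4.2  0.7  1.7]
-0.074 [-10.    3.3   3.9]
-0.0725 [-15.8   4.4   5.9]
end t 32.62 [0.5682 0.0335 0.1813] F [-16.5   6.    5.6] w -0.0001
out t 34.42 [0.4449 0.0454 0.1835] F [ 0.1 -0.3 -0.6] w 0.0004
```

View pics/i.png

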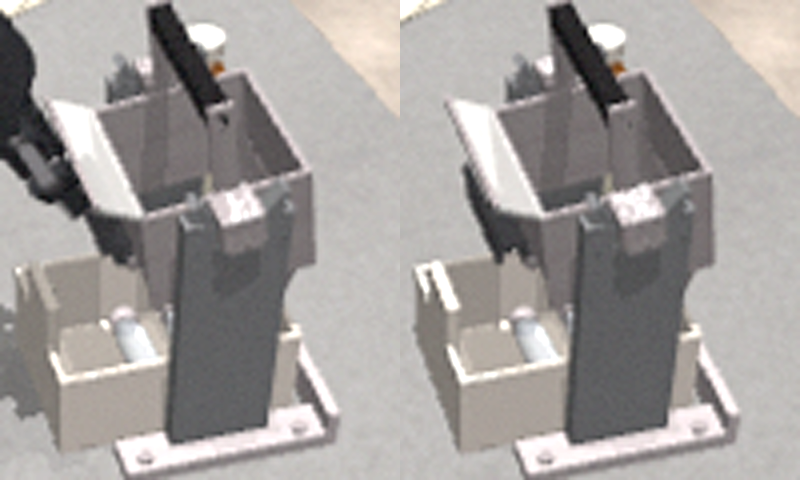

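The floor has dropped, the carrier is empty and at least two vials are visible in the crate. I'll move clear and use the last picture for a check from both cameras.

```bash
python3 - <<'E'
from h import *
p=np.array(get_obs()["position"])
bot.servo_line(p+[-.03,0,.15],velocity=.15)
j=np.array(get_obs()["joint_pos"]);j[0]+=.8;bot.goto_joints(j);bot.dwell(.3);st()
a=pic("top","top7");c=pic("side","side7")
f=lambda c,s:cv2.resize(c,None,fx=s,fy=s,interpolation=cv2.INTER_CUBIC)
cv2.imwrite("pics/j.png",cv2.convertScaleAbs(np.hstack([f(a[110:220,255:355],4),f(c[135:245,310:410],4)]),alpha=1.4))
E
```

```text
t 37.23 [0.2569 0.3285 0.3323] F [-0.1  0.2 -0.4] w -0.0
```

View pics/j.png

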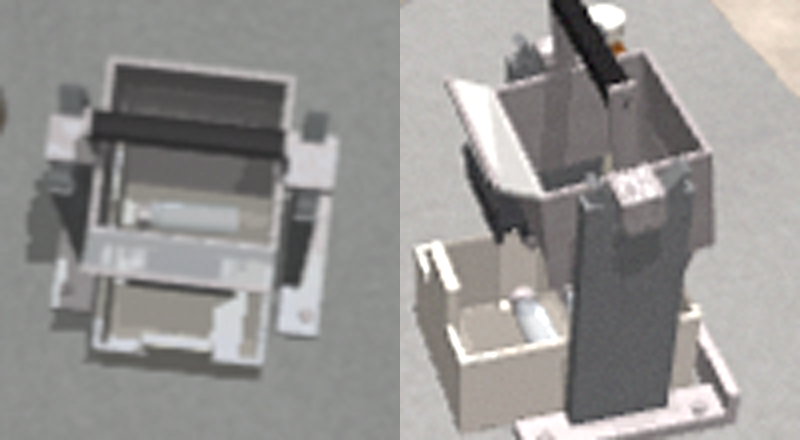

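The carrier is level and empty. One vial is plain in the top crop at (185,215), there are bright ends seen through the lip at (130,260) and (240,265), and the side view shows one at (535,315) plus the edge of another at (568,295). I'll check the third vial numerically using the vials' bluish tint.

```bash
python3 - <<'E'
from fit import *
ST=[.652,.0268,-.0923]
CR=[.652-.028,.0268+.004,-.09]
f=pickle.load(open("top7.pkl","rb"))["frame"].astype(int)
g=pickle.load(open("side7.pkl","rb"))["frame"].astype(int)
for a in(.7,1.0,1.25):
    print("flap edge",a,proj("top",W(ST,[(53-106*np.cos(a),y,125-106*np.sin(a)) for y in(54,-54)])).round(1).tolist(), "hinge",proj("top",W(ST,[(53,0,125)])).round(1).tolist())
print("vial rows top, x stand, z16:",[(x,proj("top",W(ST,[(x,0,16)])).round(1).tolist(),proj("side",W(ST,[(x,0,16)])).round(1).tolist()) for x in(-80,-60,-40,-20,0,20)])
print("top rows r,(b-r) mean over cols 296-306, and mean brightness")
for r in range(138,200): print(r,(f[r,296:307,2]-f[r,296:307,0]).mean().round(1),f[r,296:307].mean().round(0),end=" | ")
print("\nside b-r map rows 200-225, cols 322-356")
for r in range(200,226,2): print(r,(g[r,322:358:2,2]-g[r,322:358:2,0]))
E
```

```text
flap edge 0.7 [[283.9, 170.7], [321.0, 174.4]] hinge [[305.0, 138.0]]
flap edge 1.0 [[285.3, 164.6], [321.5, 168.3]] hinge [[305.0, 138.0]]
flap edge 1.25 [[286.4, 158.0], [322.2, 161.5]] hinge [[305.0, 138.0]]
vial rows top, x stand, z16: [(-80, [[300.9, 192.7]], [[327.7, 222.4]]), (-60, [[301.6, 186.1]], [[334.5, 221.1]]), (-40, [[302.3, 179.6]], [[341.2, 219.7]]), (-20, [[303.0, 173.2]], [[347.9, 218.4]]), (0, [[303.7, 166.8]], [[354.5, 217.1]]), (20, [[304.3, 160.4]], [[361.0, 215.8]])]
top rows r,(b-r) mean over cols 296-306, and mean brightness
138 -1.7 66.0 | 139 -1.1 61.0 | 140 -0.5 43.0 | 141 0.2 41.0 | 142 0.0 44.0 | 143 -0.2 45.0 | 144 0.1 45.0 | 145 -0.3 39.0 | 146 -0.2 35.0 | 147 -0.7 49.0 | 148 -1.5 69.0 | 149 -2.2 74.0 | 150 -1.7 74.0 | 151 -1.7 74.0 | 152 -1.7 74.0 | 153 -2.1 74.0 | 154 -1.8 74.0 | 155 -1.6 74.0 | 156 -2.7 78.0 | 157 -5.3 91.0 | 158 -6.8 100.0 | 159 -6.3 101.0 | 160 -1.5 109.0 | 161 5.1 127.0 | 162 3.4 130.0 | 163 2.1 131.0 | 164 2.5 130.0 | 165 3.5 126.0 | 166 3.3 114.0 | 167 0.7 100.0 | 168 -3.6 103.0 | 169 -1.7 123.0 | 170 2.5 126.0 | 171 2.8 119.0
[... 818 characters left out ...]
08 [-12 -10  -9  -9 -10  -9 -10 -10  -9  -7  -7  -9 -11 -11  -7   3  -1   1]
210 [-12 -10 -11 -10 -10 -10  -9 -19  -3   6   2  -2 -16 -12 -10   5   2   3]
212 [-13 -10 -12 -14 -13 -13 -13 -16  -8   5   8   7  -6 -16 -14   0   2   3]
214 [-10 -12 -12 -12 -13 -12 -12 -12 -13   2   3   2   4 -15 -14  -6   3   1]
216 [-17 -11 -12 -13 -13 -11 -13 -14 -13  -1   2   3   3  -6 -14  -5   0   1]
218 [ -7 -11 -14 -12 -11 -14 -13 -13 -13  -8   2   3   2   4 -13  -7   4   0]
220 [ -8 -10 -15 -14 -12 -13 -11 -12 -13 -13   2  -5  -8 -15 -15  -3   1   1]
222 [ -8  -9 -14 -13 -14 -13 -15 -20 -19 -17 -16 -13 -11 -12 -10  -3   1   3]
224 [ -7  -8 -10 -10  -9 -10  -9 -14 -10 -11 -10 -11 -10 -11 -11  -3   0   0]
```

```bash
python3 - <<'E'
from fit import *
ST=np.array([.652,.0268,-.0923]);c,s=np.cos(ST[2]),np.sin(ST[2]);R=np.array([[c,-s,0],[s,c,0],[0,0,1]])
d=C["side"];V=d["view"]
def ray(u,v):
    r=V[:3,:3].T@np.linalg.inv(d["intrinsics"])@[u,v,1];o=-V[:3,:3].T@V[:3,3]
    return R.T@(o-[ST[0],ST[1],0]),R.T@r
def hit(u,v,n,k):
    o,r=ray(u,v);t=(k-o@n)/(r@n);return ((o+t*r)*1e3).round(0)
a=1.25;nf=np.array([np.sin(a),0,-np.cos(a)]);kf=nf@[.053,0,.125]
for uv in((361,178),(361,181),(361,184)):
    print(uv,"flap",hit(*uv,nf,kf),"floor",hit(*uv,np.array([0,0,1]),.016),"crate+y",hit(*uv,np.array([0,1,0]),.058),"car+y wall",hit(*uv,np.array([0,1,0]),.056))
for n in("side4","side7"):
    g=pickle.load(open(n+".pkl","rb"))["frame"].astype(int)
    print(n)
    for r in range(170,190): print(r," ".join("%3d/%3d"%(p.mean(),p[2]-p[0]) for p in g[r,345:372:2]))
E
```

```text
(361, 178) flap [42. 76. 92.] floor [ 79. 164.  16.] crate+y [ 35.  58. 108.] car+y wall [ 34.  56. 109.]
(361, 181) flap [40. 70. 86.] floor [ 74. 150.  16.] crate+y [35. 58. 96.] car+y wall [34. 56. 98.]
(361, 184) flap [38. 63. 80.] floor [ 68. 136.  16.] crate+y [36. 58. 85.] car+y wall [35. 56. 87.]
side4
170 170/ -4 111/ -6 145/ -7 117/ -5 107/ -4  71/ -5 119/ -5 141/  4 136/  4 111/ -4  85/ -4  82/ -4  82/ -5  75/ -3
171 138/ -4  94/ -3 113/ -5 132/  4 142/  5  95/  0  89/ -5 143/  7 158/  6 158/  5  84/ -4  85/ -2  84/ -4  80/ -3
172 118/  0 103/ -4 101/ -2 146/  7 161/  9 156/  3  96/ -2 137/  5 159/  5 180/  5  83/ -4  82/ -2  83/ -4 135/ -9
173 154/  4 104/ -3 104/  3 148/  5 160/  6 167/  6  97/ -2 135/  5 154/  6 187/  6  84/ -4  85/ -5  84/ -4 148/-11
174 163/  4 147/  5 107/  2 144/  5 161/  6 165/  7 117/  3 127/  5 153/  7 189/  6  82/ -3  83/ -6  83/ -1 147/ -8
175 160/  7 179/  6 107/  3 137/  4 158/  8 163/  6 138/  6 121/  4 149/  6 175/  7  78/ -6  82/ -4  80/ -4 145/ -7
176 159/  6 187/  5 116/  4 129/  5 153/  7 164/  5 157/  6 111/  4 144/  6 168/  7  73/ -4 
[... 3157 characters left out ...]
/ -5
184 133/ -4 115/ -6  91/ -6  78/ -4  83/ -4 114/  2  71/  3  70/  3  68/  2  59/ -1 146/ -8 170/ -6 190/ -5 145/ -5
185  85/ -3  83/ -5  77/ -4  83/ -5  83/ -5  95/  3  80/  1  71/  1  70/  2  64/ -1 145/ -8 155/ -6 136/ -4 100/ -5
186  75/ -3  85/ -4  83/ -3  85/ -4  84/ -4  61/  2 114/  3  91/  1  72/  1  72/  2 101/ -6 107/ -4  90/ -4  87/ -2
187  76/ -6  83/ -5  84/ -4  84/ -5  86/ -5  48/  1  89/  1  72/  1  70/  2  69/  4  64/ -3  81/ -6  86/ -5  89/ -4
188  70/ -3  84/ -6  85/ -5  83/ -5  85/ -4  52/  0  66/ -1  65/  1  70/  0  67/  3  70/ -3  84/ -6  86/ -4  90/ -5
189  68/ -1  85/ -4  83/ -3  81/ -4  84/ -4  54/  0  68/  0  66/  0  69/  2  67/  2  70/ -3  84/ -5  83/ -3  87/ -3
```

```bash
python3 - <<'E'
from h import *
G=lambda n:cv2.cvtColor(pickle.load(open(n+".pkl","rb"))["frame"],cv2.COLOR_RGB2GRAY)
def sh(a,b,x,y,w,h):
    up=lambda i:cv2.resize(i,None,fx=4,fy=4,interpolation=cv2.INTER_CUBIC)
    m=cv2.matchTemplate(up(b[y-5:y+h+5,x-5:x+w+5]),up(a[y:y+h,x:x+w]),cv2.TM_CCOEFF_NORMED)
    _,v,_,p=cv2.minMaxLoc(m);return [p[0]/4-5,p[1]/4-5],round(v,3)
a,b=G("side4"),G("side7")
for n,r in dict(axle=(363,174,16,20),handle=(350,131,20,25),lip=(322,150,14,30),carr_back=(378,160,10,40),upright=(353,205,28,30),crate=(313,195,16,45)).items(): print(n,sh(a,b,*r))
st()
E
```

```text
axle ([-1.0, 0.0], 0.906)
handle ([-2.75, 0.5], 0.919)
lip ([0.75, 3.75], 0.78)
carr_back ([0.25, -1.5], 0.891)
upright ([0.0, 0.25], 0.981)
crate ([0.25, 0.25], 0.967)
 t 37.33 [0.2567 0.3286 0.3323] F [-0.5  0.6  0.8] w 0.0002
```

Matching the frames before and after the push shows the carrier has pitched nose-down. The handle moved about −2.75 px and the lip dropped about 3.5 px. I'll fit the full pose to see whether the axle ends are still down.

```bash
cat > f6.py <<'E'
from fit import *
from scipy.spatial.transform import Rotation as Ro
ST=np.array([.652,.0268,-.0923])
def Wp(q,L):  # q: x,y,z in stand (m), roll,pitch,yaw; about axle centre (0,0,60)
    M=Ro.from_euler("z",ST[2]);l=(np.array(L,float)-[0,0,60])/1e3
    return M.apply(Ro.from_euler("xyz",q[3:]).apply(l)+q[:3]+[0,0,.185])+[ST[0],ST[1],0]
def fit6(o):
    g=lambda q:np.concatenate([proj(n,Wp(q,[k[0] for k in v]))-[k[1] for k in v] for n,v in o.items()])
    pr=lambda q:np.r_[g(q).ravel(),q[:3]/.004,q[3:]/.15]
    r=least_squares(pr,np.zeros(6),loss="soft_l1",x_scale=.01);print((r.x[:3]*1e3).round(1),"mm rpy",r.x[3:].round(3));print(g(r.x).round(1).tolist())
rx=[(56,59,80),(56,-59,80),(-56,-59,80),(-83.5,59,101),(-14,-90,86),(14,-90,86)]
sh=[(371.4,150),(388,175.6),(345,183),(322.4,151.6),(366,186),(376.6,183.6)]
sj=[(369.2,148.7),(388.2,173),(346.2,183.7),(321.7,155),(367,186.2),(375.7,183)]
fit6({"side":list(zip(rx,sh))})
fit6({"side":list(zip(rx,sj))})
fit6({"side":list(zip(rx,sj)),"top":[((56,59,80),(282,124.5)),((56,-59,80),(328.7,129.2)),((-83.5,59,101),(275,177.5)),((-83.5,-59,101),(323.7,181.7)),((14,90,86),(266.2,139.5)),((-14,90,86),(266.2,150)),((14,-90,86),(339.5,145)),((-14,-90,86),(338.7,157.5))]})
E
python3 f6.py
```

```text
[ 1.4 -2.2 -3.1] mm rpy [-0.02  -0.001 -0.012]
[[0.2, -0.1], [0.1, -0.1], [0.1, -0.0], [-0.8, -0.3], [-0.2, -0.2], [0.2, 0.3]]
[ 1.4 -1.5 -3.5] mm rpy [-0.032 -0.07   0.037]
[[0.5, -0.1], [-0.1, 0.2], [-0.4, 0.7], [-1.7, -0.6], [-0.3, -0.5], [1.8, -0.2]]
[ 1.  -2.  -2.9] mm rpy [-0.031 -0.083  0.013]
[[1.0, -0.2], [-0.5, 0.4], [-1.3, 0.7], [-1.7, -0.8], [-1.4, -0.4], [0.8, -0.0], [-0.2, 0.1], [-0.4, -1.0], [0.4, 0.2], [-0.1, 0.0], [1.5, -0.3], [0.4, 0.2], [-0.2, -0.0], [-0.3, -1.5]]
```

The carrier is pitched by about 0.08 rad, which is the play in the slots. Its axle height is unchanged within about 1 mm of the seated frame, inside the 4 mm limit. I'll confirm nothing is creeping and then hand in.

```bash
python3 - <<'E'
from h import *
bot.dwell(1.0);pic("side","side8")
G=lambda n:pickle.load(open(n+".pkl","rb"))["frame"][130:250,310:410].astype(float)
m=[abs(G(n)-G("side8")).mean().round(2) for n in("side4","side6","side7")];print(m)
if max(m[1:])<6: hand_in();print("handed in")
st()
E
```

```text
[np.float64(8.62), np.float64(1.51), np.float64(1.48)]
the job is handed in; nothing more can be done
handed in
the job is handed in; nothing more can be done
```

I did the job in order and handed it in after about 38 s of robot time, but I could only see two of the three vials in the crate.

I put the white crate between the uprights and set the shut carrier down in both slots. Then I pushed the latch with the tool leaned about 31°, up to about 16 N at its stop. The floor swung open, and I moved the arm clear.

**Last checks**
- **Crate:** it sits about 28 mm in front of the stand's origin, against 22 mm intended but inside the limit of 40 mm. It is about 2 mm off the centre line, and the push did not move it.
- **Carrier and floor:** the carrier looks empty. The floor's edge is where it would be when fully open, about 1.25 rad.
- **At rest:** nothing moved over the last few seconds, apart from image noise.

**Not confirmed, or different from plan**
- **Third vial:** it is probably under the open floor flap, which hides that part of the crate from both cameras. I saw no vial in the carrier or around the stand.
- **Carrier tilt:** after the latch push it stayed pitched about 0.08 rad (5°) towards the latch side. By the image fit the axle height is the same as when seated, to about 1 mm, which is inside the 4 mm limit, so I left it alone.

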